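Release a tilt-out bin's hidden catch with a screwdriver and fetch the cutter case

ROBOT

A 6-joint arm with a two-finger parallel gripper is mounted at the origin on a cart in front of the work surface, level with it; the furniture and walls round the work are solid. World frame = base frame: x ahead of the robot, y to its left, z up, the work surface at z = 0. Lengths are in mm, angles in rad, forces in N, time in s.
With the tool pointing down it reaches from about 300 to 775 mm from the base axis. Payload 14.6 kg.
Tool frame: the origin (TCP) lies at the very end of the fingers, on their centre line; the grasp point (between the pads) lies 19 mm behind it; z points along the fingers, y is the line along which they close (so a half turn about z gives the same grasp; the last joint's range is limited). The gripper opens to 94 mm and grips with 3 to 60 N. Pads are 16 mm wide; open, the fingers measure 119 mm over their backs; the gripper's body (75 mm by 177 mm) begins 78 mm behind the grasp point.
Start: joints at [1.204, 0.3, 1.521, -0, 1.321, -0.067], TCP at [162.428, 525.458, 205.446] pointing down, gripper open.
Joint ranges: [-3.03, 3.03], [-0.79, 2.21], [0.23, 2.52], [-1.04, 4.18], [0, 3.07], [-2.55, 2.55]. Speed limits (rad/s): [2.22, 2.22, 2.57, 3.14, 3.14, 3.14].

INTERFACE

Orientations are given as [roll, pitch, yaw] about the fixed x, y, z axes, in that order (R = Rz(yaw) Ry(pitch) Rx(roll)).
In Python, from cell import manip gives the robot as it stands.
- The arm moves only by the tool servo_tool, never from a script. Its argument "motion" is a list that holds one entry, the list of rows, each a list of 7 numbers: the shift along the world's x, y, z as a fraction of full scale, then the turn, a rotation vector about the world's x, y, z as a fraction of full scale, then the closure, from 0 (fully open) to 1 (shut). In form: [[[x, y, z, rx, ry, rz, gripper], ...]]. A call has 1 to 10 rows; each row is the pose to reach, as a shift and turn from the pose commanded when the call began, turning the shorter way round; what a row does not reach only later rows make up. Full scale, the value 1, is 0.5 m for a shift and pi rad for a turn. A row lasts 1/10 s, in which the tool goes at most 50 mm and 8.59 degrees, less where a joint would pass 70% of its speed; a pose out of reach is approached as far as the arm can. A call with a number of a shift or a turn outside -1 to 1 is refused whole. A call with a gripper value outside its range is refused whole. The fingers move at their own pace and stop on an object; "newtons" is the grip in N (left out, the last holds). Time passes only in rows, so rows that repeat a pose let the fingers close. It gives the time, the measured TCP pose, the force, the opening and the grip force at its end, in the units of the state.
- manip.read_state(): the state, without advancing time (a new reading comes with each control period).
- manip.camera(name): name is "scene" or "top"; returns a dict with "frame" (400x640x3 uint8, red, green, blue), "range_z" (400x640 float32, mm along the optical axis (not along the pixel's ray), 0 where there is no reading), "vfov" (degrees; the focal length in pixels is half the picture's height over the tangent of half this angle, whatever the lens; pixels are square), "cx", "cy" (the principal point, pixels), "k1" (the pictures are not rectified: a ray, as slopes to the right and down, at radius r is drawn at 1 + k1 r^2 times it, then the intrinsics apply), "cam_to_world" (4x4, takes a point from camera to world coordinates). Camera axes: x right, y down, z forward; pixel columns grow to the right and rows downward; lengths in mm; the calibration is good to about 2 mm. A picture is of the moment at which its call begins.
- manip.sign_off(): hands the job in; it is judged then, once.
The state is a dict: "clock": time; "joints": joint angles; "qd": joint speeds; "effort": joint torques, N m; "eef_pos": TCP position; "eef_rot": TCP orientation; "wrist_force": force on the tool from outside, world axes, zero at the start; "moment": the same for the moment, N m; "finger_gap": finger opening in mm; "finger_force": force on a finger pad.
Only numpy, scipy, OpenCV 4.12 (cv2) and the standard library are available. Lean on these libraries where they do the work, as an engineer would, in place of code of your own. Each camera call takes 0.05 s, during which the arm holds its last target. There are 200 camera calls.

TASK

The tilt-out bin in the grey cabinet is locked by its hidden tool-release catch: take the screwdriver from the wooden tool block and push its blade down through the slot in the cabinet's roof to press the catch, so that the bin springs ajar. Swing the bin fully forward, take the tall cutter case out of it and stand the case upright on the open bench. Finish with the screwdriver standing in a hole of the tool block again and the bin still tilted out with the short cutter block in it, and do not shift the other things on the bench.

Things in the scene. Friction and masses are not known exactly. Their poses are not given: they have to be found in the camera images.
- cabinet: Grey sheet-steel cabinet bolted to the bench, 141 deep (x) x 215 wide (y; 254 over its bolted feet) x 165 mm high. Origin: centre of its underside; x points to the back, so the front, with the bin's handle, looks to -x. Its roof, 165 mm up, runs from x = -42 mm to the back; in front of that the bin's mouth is open from above in a gap of 26 mm, too narrow to take things out while the bin is shut.
- slot (a point): Centre of the release slot, on the top face of the 2.5 mm thick black plastic bezel on the cabinet's roof, 167.5 mm above the bench and 41 mm behind the cabinet's centre. The slot is 12 mm wide (cabinet x) and 34 mm long (cabinet y), open straight down; axes as the cabinet's. The hidden catch's flat steel tab (24 x 44 mm) lies below it, 49.5 mm under this point.
- catch (a joint): Travel of the hidden spring catch, m: 0 up (locking), grows as its tab is pressed straight down, stop at 0.014. It lets the bin go at about 0.009 to 0.011; the spring takes 2.5 N at the start and 6 N at the stop; about 5 N frees the bin. It springs back up when let go. While the bin is latched it cannot be pulled open.
- bin (a joint): Tilt of the bin, rad: 0 shut; grows as its top swings forward (to -x of the cabinet) about a level hinge pin along the cabinet's y; stop at 0.55. When the catch lets go, a spring kicks it to about 0.16. From there it is drawn by hand against 1 to 4 N at the handle, and it stays at the stop. Pushed fully shut it latches again.
- bin_hinge (a point): Middle of the bin's hinge pin, 30 mm above the bench, 68 mm in front of the cabinet's centre. Does not move with the bin.
- bin_handle (a point): Middle of the bin's handle: a round dark steel bar, 11 mm thick and 100 mm long, level along the cabinet's y, its axis 35 mm in front of the bin's front wall (the wall is 3 mm thick, its inner face in the hinge pin's plane) so 38 mm in front of the pin, and 114 mm above the pin when shut (then 144 mm above the bench). Moves with the bin; bin-frame axes: z along its front wall upward, x backward.
- bin_floor (a point): Middle of the bin's inner floor (37 mm behind its front wall's inner face, on the hinge pin's level when shut, 31.5 mm above the bench). Moves and tilts with the bin. The grey bin is 75 mm deep and 196 mm wide inside, with a 65 mm high partition at y = 0 that makes two pockets, each 96 mm wide; front wall 126 mm high, back and sides 80 mm.
- tool_block: Wooden tool block, 56 (x) x 170 (y) x 112 mm high, fixed. Origin: centre of its underside. Four upright through holes, 13 mm wide, at x = 0 and y = -60, -20, 20 and 60 mm, each flush with the top; those at y = -60 and 60 hold a steel punch and a scriber that stand 31 and 26 mm above the block and are fixed. The screwdriver stands in the one at y = 20.
- screwdriver: Screwdriver, 192 mm long: round red handle, 92 mm long and about 28 mm thick, and a straight round steel blade 100 mm long and 6 mm thick. It stands upright, blade down in the block, the handle's foot resting on the block's top, so the handle reaches from 112 to 204 mm above the bench. Its own y axis points to the handle (0.083 rad off the shaft's line); use the two points for the line; it may lean up to 0.04 rad in its hole. 0.09 kg.
- blade_tip (a point): End of the screwdriver's blade, on the shaft's axis; about 12 mm above the bench while it stands in the block.
- handle_end (a point): Far end of the screwdriver's handle, on the shaft's axis, 192 mm from the blade tip.
- cutter_case: Tall blue moulded case, 35 (x) x 40 (y) x 98 mm (z), about 0.12 kg, standing on end in one pocket of the bin (either one), its y axis along the cabinet's y. Origin: centre of its underside; z points to its top. When the bin is tilted out the case leans forward with it, against the front wall, at the bin's angle or up to 0.1 rad more; drawn out along that lean it clears the roof's edge. There is at least 23 mm free on each y side of it.
- yellow_block: Short yellow plastic cutter block, 40 x 45 x 55 mm high, in the other pocket of the bin; stays there. Origin: centre of its underside.
- mug: China mug on the bench, 82 x 116 x 94 mm high; bystander. Origin: centre of its underside.
- tape_measure: Tape measure lying on the bench, 64 x 83 x 32 mm; bystander. Origin: centre of its underside.
- pliers: Pliers lying flat on the bench, 60 x 188 x 14 mm (long along its y); bystander. Origin: centre of its underside.
- box_section: Offcut of steel box section lying on the bench, 25 x 130 x 25 mm (long along its y); bystander. Origin: centre of its underside.
Things that resemble listed ones, but are neither listed nor needed, are in the scene too. Of the things shaped like the cutter_case, the blue one is meant.

How it is judged (in metres and radians):
On the way, in this order (a step that is already met when the one before it is completed fails the run):
1. the hidden catch is pressed down with the screwdriver (value of joint catch above 0.008 m and z of blade_tip in the frame of slot below -0.045 m and horizontal distance between blade_tip and slot below 0.02 m), for 0.05 s.
2. the bin is swung fully forward (value of joint bin above 0.5 rad), for 0.2 s.
At the end, for the whole second after the job is handed in: The cutter case stands upright (within 0.1 rad) at rest on the bench top, not touching the cabinet; the bin is still tilted out (over 0.47 rad), the short cutter block in it; the catch is back up; the screwdriver stands in a hole of the tool block, blade tip under 35 mm above the bench (value of joint bin above 0.47 rad and value of joint catch below 0.003 m and z of blade_tip in the frame of tool_block below 0.035 m and x of blade_tip in the frame of tool_block between -0.028 and 0.028 m and y of blade_tip in the frame of tool_block between -0.085 and 0.085 m and angle between cutter_case's own z axis and vertical below 0.1 rad and height (world z) of cutter_case between -0.008 and 0.008 m and linear speed of cutter_case below 0.02 m/s and contact force between cutter_case and cabinet below 0.05 N and distance between yellow_block and bin_floor below 0.1 m and height (world z) of yellow_block above 0.02 m).
It fails at once if another thing on the bench (mug, tape measure, pliers, box section) is shifted by more than 30 mm (distance of any of mug, tape_measure, pliers, box_section from where it was at the start of the episode above 0.03 m).
It fails at once if the short cutter block leaves the bin (distance between yellow_block and bin_floor above 0.13 m).
It also fails if it takes over 72 s, if anything falls off the work surface, if the arm or the gripper's body presses on something with over 40 N, if the wrist force passes 120 N, or if a joint passes its speed limit or range.

## Working session

There is one attempt and no reset: what is moved stays moved. The work goes in short steps, Python scripts to look and compute and a tool call to move; the robot and the scene stay as the last step left them, time stands still between calls to the robot, and variables do not carry over. Pictures are saved under pics/ and viewed, at most 10 in all, crops included, and the job is handed in when it is done.

Besides the shell and the picture viewer there is one more tool, called after "Emit:" as name([rows], argument=value, ...), one row to a line, values as JSON. servo_tool: Moves the arm, as the interface text tells. Its arguments: {"type":"object","properties":{"motion":{"type":"array"},"newtons":{"type":"number"}},"required":["motion"]}

```bash
ls; mkdir -p pics; cat > h.py <<'E'
import numpy as np, cv2, pickle
from cell import manip
def grab(n):
    c=manip.camera(n); pickle.dump(c,open(f'{n}.pkl','wb')); return c
def load(n): return pickle.load(open(f'{n}.pkl','rb'))
def K(c):
    f=c['frame'].shape[0]/2/np.tan(np.radians(c['vfov'])/2)
    return np.array([[f,0,c['cx']],[0,f,c['cy']],[0,0,1.]]),np.array([c['k1'],0,0,0.])
def rays(c,px):
    k,d=K(c); u=cv2.undistortPoints(np.array(px,float).reshape(-1,1,2),k,d)[:,0]
    M=np.array(c['cam_to_world']); return M[:3,3],np.c_[u,np.ones(len(u))]@M[:3,:3].T
def onplane(c,px,z):
    o,r=rays(c,px); return o+r*((z-o[2])/r[:,2])[:,None]
def pts(c,px):
    o,r=rays(c,px); px=np.array(px).reshape(-1,2).astype(int)
    return o+r*c['range_z'][px[:,1],px[:,0]][:,None]
def cloud(c):
    h,w=c['range_z'].shape; g=np.stack(np.meshgrid(np.arange(w),np.arange(h)),-1).reshape(-1,2)
    return pts(c,g).reshape(h,w,3)
E
python3 - <<'E'
from h import *
for n in('scene','top'):
    c=grab(n); cv2.imwrite(f'pics/{n}0.png',c['frame'][:,:,::-1]); print(n,c['vfov'],c['k1'],np.round(c['cam_to_world'],3).tolist(),(c['range_z']>0).mean())
s=manip.read_state(); print(s)
E
```

```text
pics
scene 43.72070605314215 -0.14531480219998383 [[-0.89, -0.347, 0.294, 123.711], [-0.455, 0.677, -0.578, 933.83], [0.001, -0.648, -0.761, 1301.882], [0.0, 0.0, 0.0, 1.0]] 0.99614453125
top 47.55251224006885 0.04323808119753834 [[-0.016, -0.994, 0.11, 398.733], [-1.0, 0.016, -0.008, 59.478], [0.006, -0.11, -0.994, 1490.352], [0.0, 0.0, 0.0, 1.0]] 0.995890625
{'clock': 0.1, 'joints': array([ 1.20440506e+00,  3.00368966e-01,  1.52153905e+00, -2.01605458e-05,
        1.32064531e+00, -6.66166356e-02]), 'qd': array([-1.12653778e-03, -2.35910968e-03, -2.29598222e-03, -5.68187137e-04,
        3.13508024e-04,  4.14875818e-05]), 'effort': array([ 1.04725291e-04, -5.32633245e+01, -3.53283763e+01,  7.08608120e-02,
        2.35342188e-02, -3.71461965e-05]), 'eef_pos': array([162.3519288 , 525.25188353, 204.96011991]), 'eef_rot': array([-3.14063281e+00, -4.44643386e-05,  2.84182300e+00]), 'wrist_force': array([-0.38547407, -0.54938797,  0.35910608]), 'moment': array([ 0.08669052, -0.01227295,  0.01222049]), 'finger_force': 0.0, 'finger_gap': 94.08263652745505}
```

View pics/scene0.png

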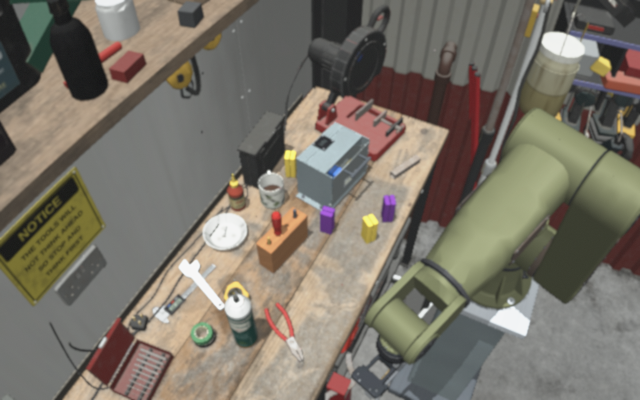

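View pics/top0.png

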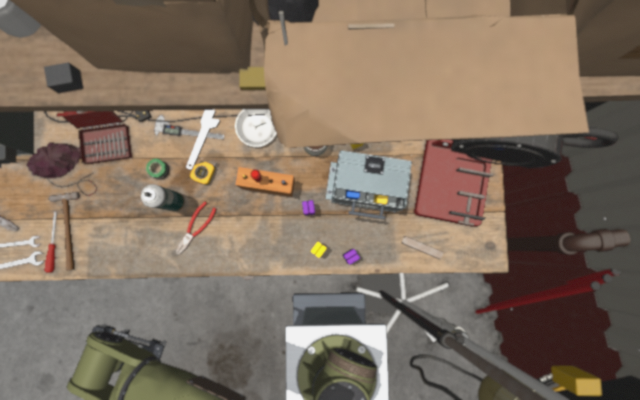

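The scene view shows the grey cabinet at about (333,165), the tool block with a red handle at (277,222), the pliers at (285,330), and purple and yellow decoys at (327,220), (388,208), (370,228) and (290,162). In the top view the cabinet is at (370,182), the slot bezel at (374,165), the blue case at (352,196), the yellow block at (382,200) and the red handle at (256,175). Other candidates are a red-handled screwdriver lying down at (50,250) and two purple cases at (308,208) and (352,256). The ones meant are the driver standing in the block and the blue case in the bin. I'll confirm that in a crop.

```bash
python3 - <<'E'
from h import *
t=load('top');s=load('scene')
a=cv2.resize(t['frame'][130:280,225:465],None,fx=3.3,fy=3.3,interpolation=cv2.INTER_CUBIC)
cv2.imwrite('pics/crop1.png',a[:,:800,::-1])
b=cv2.resize(s['frame'][110:275,240:440],None,fx=3.6,fy=3.6,interpolation=cv2.INTER_CUBIC)
cv2.imwrite('pics/crop2.png',b[:,:,::-1])
E
```

```text
(no output)
```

View pics/crop1.png

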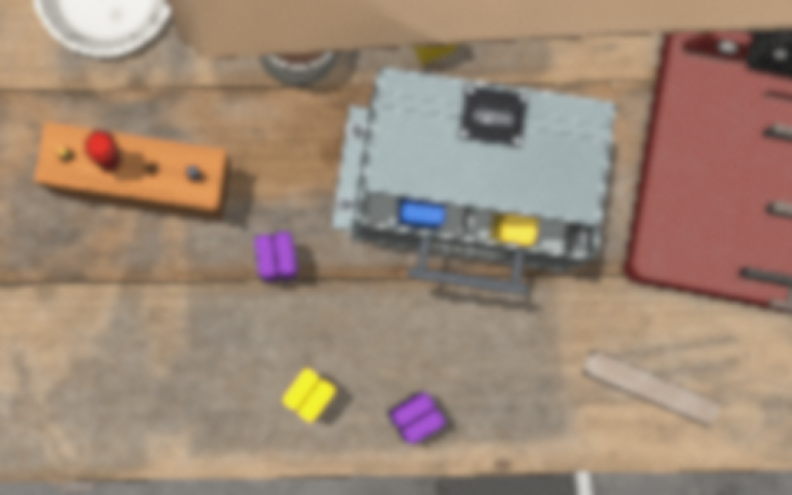

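View pics/crop2.png

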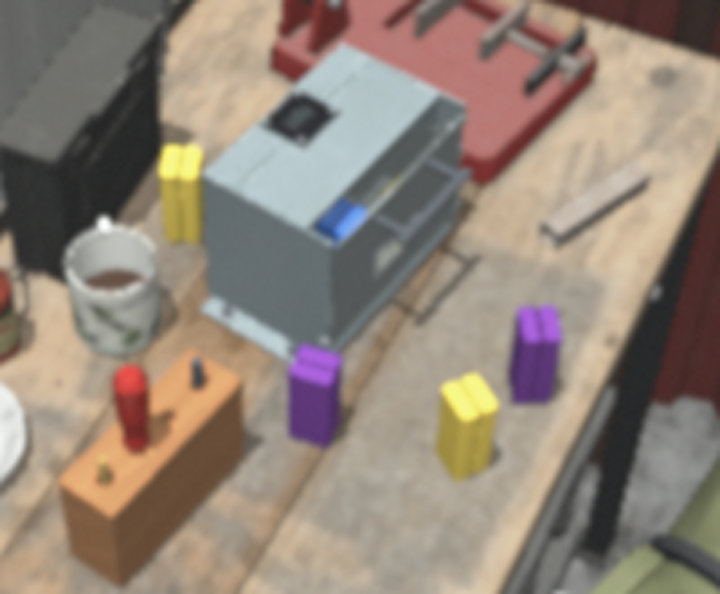

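The crops confirm the targets. The red driver stands in the block's second hole from the left (crop 1 at (101,150)). The blue case is in the left pocket (423,213), the yellow block in the right pocket (518,230), and the black bezel is at (493,115). Next I measure them.

```bash
cat > m.py <<'E'
from h import *
for n in('top','scene'):
    c=load(n); P=cloud(c); hsv=cv2.cvtColor(c['frame'],cv2.COLOR_RGB2HSV); H,S,V=hsv[...,0],hsv[...,1],hsv[...,2]
    x,y,z=P[...,0],P[...,1],P[...,2]
    box=lambda a,b,cc,d:(x>a)&(x<b)&(y>cc)&(y<d)
    def rep(name,m,q=False):
        m=cv2.morphologyEx(m.astype(np.uint8),cv2.MORPH_OPEN,np.ones((2,2),np.uint8))
        k,l,st,ce=cv2.connectedComponentsWithStats(m)
        if k<2: print(n,name,'none');return
        i=1+np.argmax(st[1:,4]); mm=l==i; Q=P[mm]
        r=cv2.minAreaRect(Q[:,:2].astype(np.float32))
        print(n,name,mm.sum(),'px',ce[i].round(1),'med',np.median(Q,0).round(1),'zr',np.percentile(Q[:,2],[2,98]).round(1),'rect',np.round(r[0],1),np.round(r[1],1),round(r[2],1))
        # top-plane centroid ray
        return ce[i]
    W=box(250,800,-300,500)
    red=((H<6)|(H>174))&(S>150)&(V>90)
    rep('roof',box(250,750,-300,200)&(z>155)&(z<180)&(S<60))
    rep('bezel',box(250,750,-300,200)&(z>155)&(z<180)&(V<70))
    rep('blue',W&(H>100)&(H<122)&(S>100)&(V>90)&(z>60))
    rep('yel',W&(H>22)&(H<33)&(S>130)&(V>120)&(z>55)&box(300,560,-200,60))
    rep('blocktop',W&(z>102)&(z<120)&(H>6)&(H<18)&(S>100))
    rep('driver',W&red&(z>112))
    rep('drivertop',W&red&(z>190))
    rep('purple',W&(H>130)&(H<150)&(S>100)&box(300,700,50,300))
    rep('handlebar',box(300,560,-200,100)&(z>135)&(z<152)&(V<110))
    m=(x>300)&(x<900)&(y>-300)&(y<500)&(z>230)
    print(n,'high things x range',x[m].min() if m.any() else 0, z[m].min() if m.any() else 0)
E
python3 m.py
```

```text
top roof 2697 px [373.4 175.2] med [ 604.8 -112.8  167.4] zr [ 33.3 173.3] rect [586.5 -75.5] [215.  409.5] 26.6
top bezel 119 px [375.6 165.3] med [ 637.9 -120.5  169.3] zr [163.3 175.1] rect [533.2 -28.3] [ 48.9 317.4] 48.1
top blue 98 px [353.3 195.4] med [551.5 -56.  129.8] zr [ 35.4 136.2] rect [553.1 -61.3] [20.8 50.6] 5.0
top yel 108 px [320.4 250.2] med [388.4  47.1  99.5] zr [ -1.4 105. ] rect [385.7  41.6] [29.6 47.8] 89.1
top blocktop 842 px [265.8 181.6] med [597.8 205.8 113.8] zr [ 80.9 145.6] rect [552.1 149.3] [331.3 129.2] 51.7
top driver 64 px [256.3 175.3] med [605.1 227.5 202.3] zr [166.2 210.1] rect [606.8 228.5] [20.  20.2] 25.7
top drivertop 62 px [256.2 175.1] med [605.3 227.5 202.5] zr [169.1 210.1] rect [606.8 228.5] [20.  20.2] 25.7
top purple 147 px [309.3 208.4] med [516.9  78.8  98.4] zr [-1.000e-01  1.059e+02] rect [522.3  78.4] [40.9 36.2] 7.6
top handlebar 13 px [381.8 213.8] med [ 497.7 -137.4  147.4] zr [ -5.8 151.9] rect [ 498.6 -147.6] [11.5 36.7] 30.7
top high things x range 398.7334478697797 854.1517269821568
scene roof 1732 px [330.4 149.3] med 
[... 244 characters left out ...]
 zr [117.3 593.3] rect [350.5 433.6] [  37.7 1098.4] 23.6
scene yel none
scene blocktop 797 px [282.6 232.9] med [596.6 228.5 110.5] zr [ 94.2 120.6] rect [412.3 559.9] [143.  933.7] 29.0
scene driver 151 px [277.4 223.4] med [602.9 240.1 177.6] zr [119.7 205.6] rect [605.5 237.3] [22.6 20.3] 79.0
scene drivertop 59 px [276.6 217. ] med [605.5 237.2 199.4] zr [185.1 206.9] rect [606.5 237.2] [22.1 19. ] 74.2
scene purple 310 px [327.9 219.9] med [515.2  96.   72.8] zr [  7.2 100.5] rect [346.5 475.3] [  39.4 1018.9] 23.7
scene handlebar 25 px [336.5 179.4] med [540.9 -15.2 132. ] zr [125.3 141.6] rect [541.  -18.5] [51.8  4.9] 79.5
scene high things x range 593.365457953325 500.6538612076886
```

```bash
cat > m2.py <<'E'
from h import *
def big(m):
    m=cv2.morphologyEx(m.astype(np.uint8),cv2.MORPH_OPEN,np.ones((3,3),np.uint8))
    k,l,st,ce=cv2.connectedComponentsWithStats(m); return l==1+np.argmax(st[1:,4])
def cast(c,m,z):
    v,u=np.nonzero(m); return onplane(c,np.c_[u,v],z)[:,:2]
def rect(c,m,z):
    Q=cast(c,m,z).astype(np.float32); r=cv2.minAreaRect(Q)
    return np.round(r[0],1),np.round(r[1],1),round(r[2],2), np.round(cv2.boxPoints(r),0).tolist()
tri={}
for n in('top','scene'):
    c=load(n); c['range_z']=cv2.medianBlur(c['range_z'],5); P=cloud(c); hsv=cv2.cvtColor(c['frame'],cv2.COLOR_RGB2HSV); H,S,V=hsv[...,0].astype(int),hsv[...,1],hsv[...,2]
    x,y,z=P[...,0],P[...,1],P[...,2]
    roof=big((x>500)&(x<720)&(y>-260)&(y<30)&(z>158)&(z<176))
    print(n,'roof',rect(c,roof,165), 'z',np.median(z[roof]).round(1))
    bz=big(cv2.dilate(roof.astype(np.uint8),np.ones((5,5)))>0)&(V<95)&(z>150)
    bz=big(bz); Q=rect(c,bz,167.5); print(n,'bezel',Q[:3])
    bt=big((x>520)&(x<680)&(y>90)&(y<330)&(z>103)&(z<120))
    print(n,'block',rect(c,bt,112),'z',np.median(z[bt]).round(1))
    blk=(H>4)&(H<20)&(S>120)&(x>500)&(x<700)&(y>90)&(y<330)
    red=big(((H<7)|(H>172))&(S>140)&(V>80)&(x>560)&(x<680)&(y>150)&(y<300)&(z>105))
    vv,uu=np.nonzero(red); print(n,'red',uu.min(),uu.max(),vv.min(),vv.max(),'cen',cast(c,red,204).mean(0).round(1))
    bl=big((H>100)&(H<125)&(S>110)&(V>90)&(z>100)&(x>480)&(x<620)&(y<0)&(y>-160))
    print(n,'blue',rect(c,bl,130)[:3],np.median(z[bl]))
    np.savez(f'{n}_m.npz',roof=roof,bz=bz,bt=bt,red=red,bl=bl)
    for nm,m in(('roof',roof),('bz',bz),('bt',bt),('red',red)):
        v,u=np.nonzero(m); tri[n,nm]=(u.mean(),v.mean())
def tr(pa,pb):
    o1,r1=rays(load('top'),[pa]);o2,r2=rays(load('scene'),[pb])
    A=np.c_[r1[0],-r2[0]]; k=np.linalg.lstsq(A,o2-o1,rcond=None)[0]
    a=o1+k[0]*r1[0]; b=o2+k[1]*r2[0]; return ((a+b)/2).round(1),np.linalg.norm(a-b).round(1)
for nm in('roof','bz','bt'): print(nm,tr(tri['top',nm],tri['scene',nm]))
E
python3 m2.py
```

```text
top roof (array([ 609.6, -110.6]), array([214.7, 112.7]), 80.39, [[536.0, -207.0], [647.0, -226.0], [683.0, -14.0], [572.0, 5.0]]) z 167.4
top bezel (array([ 636.8, -116. ]), array([52.4, 45.4]), 79.45)
top block (array([604.5, 215.1]), array([170.6,  57.2]), 80.52, [[562.0, 136.0], [619.0, 126.0], [647.0, 295.0], [590.0, 304.0]]) z 114.0
top red 251 260 170 180 cen [606.  228.4]
top blue (array([553.3, -53.3]), array([39.3, 21.3]), 89.1) 130.33332106063676
scene roof (array([ 609.3, -108.4]), array([220.1, 117.1]), 80.9, [[534.0, -208.0], [650.0, -226.0], [684.0, -9.0], [569.0, 10.0]]) z 164.0
scene bezel (array([ 638.5, -114.2]), array([49.6, 42.4]), 81.51)
scene block (array([605.8, 217. ]), array([173.8,  62.6]), 80.87, [[561.0, 136.0], [623.0, 126.0], [650.0, 298.0], [589.0, 308.0]]) z 110.8
scene red 272 280 212 234 cen [594.  257.1]
scene blue (array([564.3, -50.2]), array([43.9, 25.4]), 80.16) 128.38333775098624
roof (array([ 611.7, -111.3,  156.8]), np.float64(3.1))
bz (array([ 638.7, -116.4,  165.3]), np.float64(1.5))
bt (array([606.5, 214.8,  97.9]), np.float64(4.1))
```

```bash
cat > drv.py <<'E'
from h import *
import sys
def hsvm(c):
    hsv=cv2.cvtColor(c['frame'],cv2.COLOR_RGB2HSV); return hsv[...,0].astype(int),hsv[...,1],hsv[...,2]
if __name__=='__main__':
    e=np.array([-.89,-.455])
    for n in('top','scene'):
        c=load(n);m=np.load(n+'_m.npz')['red'];H,S,V=hsvm(c)
        m=cv2.dilate(m.astype(np.uint8),np.ones((5,5)))>0
        m&=((H<9)|(H>170))&(S>120)&(V>50)
        v,u=np.nonzero(m)
        for r in range(v.min(),v.max()+1,2):
            q=u[v==r]; mid=(q.min()+q.max())/2
            P=pts(c,[[round(mid),r]])[0]
            A=onplane(c,[[mid,r]],P[2])[0]
            print(n,r,q.min(),q.max(),P.round(0),'lat',(A[:2]@e).round(1))
    print('pred hole lat',np.array([608.3,235.7])@e)
E
python3 drv.py
```

```text
top 169 254 255 [624. 235. 196.] lat -661.6
top 171 252 258 [616. 230. 208.] lat -653.1
top 173 251 259 [610. 230. 210.] lat -647.7
top 175 251 260 [605. 227. 208.] lat -642.3
top 177 252 260 [600. 228. 204.] lat -637.3
top 179 255 260 [598. 226. 175.] lat -635.6
top 181 258 258 [598. 231. 135.] lat -637.3
scene 211 275 277 [707.  91.  -2.] lat -670.5
scene 213 272 279 [612. 229. 203.] lat -650.3
scene 215 272 280 [610. 233. 199.] lat -648.9
scene 217 272 280 [605. 242. 203.] lat -648.1
scene 219 272 280 [606. 241. 192.] lat -648.8
scene 221 272 280 [606. 241. 183.] lat -649.4
scene 223 273 280 [604. 245. 180.] lat -648.0
scene 225 273 280 [604. 246. 171.] lat -648.5
scene 227 274 280 [602. 246. 163.] lat -647.5
scene 229 274 280 [603. 245. 151.] lat -648.4
scene 231 275 280 [603. 242. 138.] lat -647.8
scene 233 275 280 [602. 244. 131.] lat -648.2
scene 235 277 278 [602. 245. 122.] lat -648.6
pred hole lat -648.6305
```

Emit:
servo_tool([
  [[0.3,-0.1,0.189,0,0,-0.1,0],[0.892,-0.585,0.189,0,0,-0.457,0],[0.892,-0.585,0.189,0,0,-0.457,0],[0.892,-0.585,0.189,0,0,-0.457,0],[0.892,-0.585,0.189,0,0,-0.457,0],[0.892,-0.585,0.189,0,0,-0.457,0],[0.892,-0.585,0.189,0,0,-0.457,0],[0.892,-0.585,0.189,0,0,-0.457,0],[0.892,-0.585,0.189,0,0,-0.457,0],[0.892,-0.585,0.189,0,0,-0.457,0]],
], newtons=25)

```text
clock: 1.1
eef_pos: [571.6, 257.7, 293.5]
eef_rot: [-3.141, 0.0, 1.4]
wrist_force: [1.2, 1.2, -0.0]
finger_gap: 94.0
finger_force: 0.0
```

Emit:
servo_tool([
  [[0.06,-0.04,0,0,0,0,0],[0.06,-0.04,0,0,0,0,0],[0.06,-0.04,0,0,0,0,0]],
])

```text
clock: 1.4
eef_pos: [600.3, 238.8, 292.5]
eef_rot: [-3.14, 0.001, 1.405]
wrist_force: [0.3, -0.1, -0.3]
finger_gap: 94.0
finger_force: 0.0
```

Emit:
servo_tool([
  [[0.015,-0.011,0,0,0,0,0],[0.015,-0.011,-0.1,0,0,0,0],[0.015,-0.011,-0.15,0,0,0,0],[0.015,-0.011,-0.15,0,0,0,0],[0.015,-0.011,-0.15,0,0,0,0]],
])

```text
clock: 1.9
eef_pos: [607.8, 234.3, 219.9]
eef_rot: [3.141, -0.001, 1.407]
wrist_force: [-0.4, -0.1, 0.7]
finger_gap: 94.1
finger_force: 0.0
```

Emit:
servo_tool([
  [[0.002,-0.002,-0.07,0,0,0,0],[0.002,-0.002,-0.137,0,0,0,0],[0.002,-0.002,-0.137,0,0,0,0],[0.002,-0.002,-0.137,0,0,0,0.7],[0.002,-0.002,-0.137,0,0,0,0.8],[0.002,-0.002,-0.137,0,0,0,0.9],[0.002,-0.002,-0.137,0,0,0,1],[0.002,-0.002,-0.137,0,0,0,1],[0.002,-0.002,-0.137,0,0,0,1],[0.002,-0.002,-0.137,0,0,0,1]],
])

```text
clock: 2.9
eef_pos: [608.8, 232.8, 150.0]
eef_rot: [3.142, -0.0, 1.406]
wrist_force: [-1.1, -0.3, 0.6]
finger_gap: 41.3
finger_force: 0.0
```

Emit:
servo_tool([
  [[0,0,0,0,0,0,1],[0,0,0,0,0,0,1],[0,0,0,0,0,0,1],[0,0,0,0,0,0,1],[0,0,0,0,0,0,1]],
], newtons=40)

```text
clock: 3.4
eef_pos: [608.7, 232.7, 149.9]
eef_rot: [-3.141, 0.0, 1.406]
wrist_force: [0.3, 0.6, 0.0]
finger_gap: 28.4
finger_force: 40.0
```

Emit:
servo_tool([
  [[0,0,0.06,0,0,0,1],[0,0,0.16,0,0,0,1],[0,0,0.26,0,0,0,1],[0,0,0.36,0,0,0,1],[0,0,0.38,0,0,0,1],[0,0,0.38,0,0,0,1],[0,0,0.38,0,0,0,1]],
])

```text
clock: 4.1
eef_pos: [608.6, 232.6, 337.7]
eef_rot: [-3.139, 0.001, 1.406]
wrist_force: [-0.3, 0.1, -1.6]
finger_gap: 28.5
finger_force: 40.0
```

```bash
python3 - <<'E'
from h import *
for n in('top','scene'):
    c=grab(n)
    k,d=K(c)
    M=np.linalg.inv(np.array(c['cam_to_world']));e=manip.read_state()['eef_pos']
    p=cv2.projectPoints(np.array([e,[637,-114.5,167.5],e-[0,0,138]]),cv2.Rodrigues(M[:3,:3])[0],M[:3,3],k,d)[0][:,0];print(n,p.round(0).tolist(),e)
    u,v=p[2].astype(int); u=int(u);v=int(v)
    a=c['frame'][max(v-70,0):v+40,u-60:u+60]; cv2.imwrite(f'pics/d_{n}.png',cv2.resize(a,None,fx=3.3,fy=3.3,interpolation=cv2.INTER_CUBIC)[:,:,::-1])
a=[cv2.imread(f'pics/d_{n}.png') for n in('top','scene')]
cv2.imwrite('pics/driv.png',np.hstack([cv2.resize(i,(396,363)) for i in a]))
E
```

```text
top [[247.0, 166.0], [374.0, 165.0], [254.0, 174.0]] [608.4874685  232.62677494 337.32957442]
scene [[273.0, 182.0], [323.0, 142.0], [277.0, 215.0]] [608.48492283 232.624031   337.49277545]
```

View pics/driv.png

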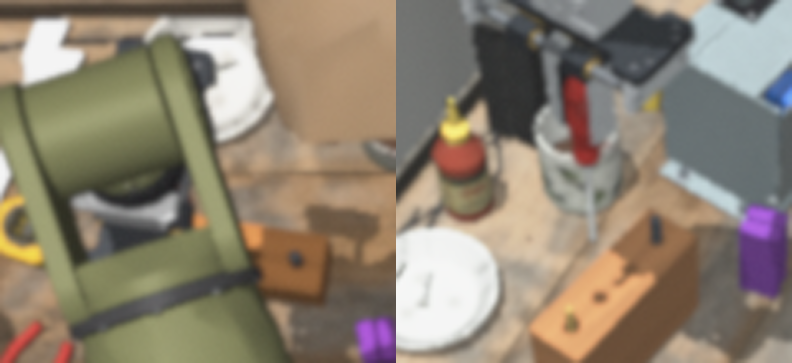

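The right panel shows the driver hanging straight in the grip, with its tip at scene pixel (277.6,216), within about 1 px of where I predicted. The arm hides it in the top view. Next I move it over the slot.

Emit:
servo_tool([
  [[0.01,-0.1,0,0,0,0,1],[0.02,-0.2,0,0,0,0,1],[0.03,-0.3,0,0,0,0,1],[0.04,-0.4,0,0,0,0,1],[0.05,-0.5,0,0,0,0,1],[0.056,-0.6,0,0,0,0,1],[0.057,-0.67,0,0,0,0,1],[0.057,-0.695,0,0,0,0,1],[0.057,-0.695,0,0,0,0,1],[0.057,-0.695,0,0,0,0,1]],
])

```text
clock: 5.2
eef_pos: [637.3, -113.6, 339.3]
eef_rot: [-3.141, -0.0, 1.407]
wrist_force: [0.6, -0.1, -0.6]
finger_gap: 28.1
finger_force: 40.0
```

Emit:
servo_tool([
  [[0,0,0,0,0,0,1],[0,0,-0.04,0,0,0,1],[0,0,-0.04,0,0,0,1],[0,0,-0.04,0,0,0,1]],
])

```text
clock: 5.6
eef_pos: [637.3, -113.8, 320.3]
eef_rot: [-3.141, -0.0, 1.407]
wrist_force: [0.1, -1.0, -0.4]
finger_gap: 28.1
finger_force: 40.0
```

```bash
python3 - <<'E'
from h import *
c=grab('scene'); k,d=K(c)
M=np.linalg.inv(np.array(c['cam_to_world']));e=manip.read_state()['eef_pos']
p=cv2.projectPoints(np.array([e,[637,-114.9,167.5],e-[0,0,138]]),cv2.Rodrigues(M[:3,:3])[0],M[:3,3],k,d)[0][:,0];print(p.round(1).tolist(),e)
a=c['frame'][95:185,275:375]; cv2.imwrite('pics/slot.png',cv2.resize(a,None,fx=6,fy=6,interpolation=cv2.INTER_CUBIC)[:,:,::-1])
E
```

```text
[[323.5, 106.1], [323.2, 142.3], [323.0, 139.0]] [ 637.38931774 -114.07200592  320.81189806]
```

View pics/slot.png

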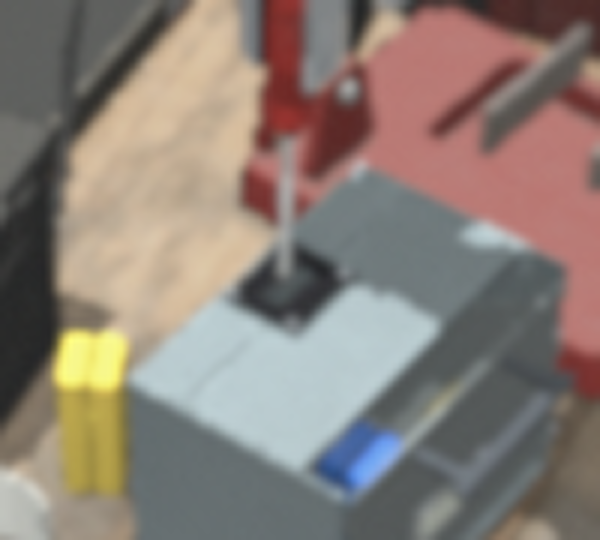

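The tip is at crop (286,273), i.e. scene (322.7,140.5). The bezel centre is about (323.5,143), against my predicted slot at (323.2,142.3), so it is aligned. I lower it gently.

Emit:
servo_tool([
  [[0,0,-0.02,0,0,0,1],[0,-0.001,-0.04,0,0,0,1],[0,-0.001,-0.05,0,0,0,1],[0,-0.001,-0.06,0,0,0,1],[0,-0.001,-0.06,0,0,0,1]],
])

```text
clock: 6.15
eef_pos: [637.1, -115.3, 289.1]
eef_rot: [-3.14, -0.0, 1.406]
wrist_force: [-0.5, 0.5, -0.3]
finger_gap: 27.7
finger_force: 40.0
```

Emit:
servo_tool([
  [[0,0,-0.03,0,0,0,1],[0,0,-0.06,0,0,0,1],[0,0,-0.075,0,0,0,1],[0,0,-0.082,0,0,0,1],[0,0,-0.088,0,0,0,1],[0,0,-0.088,0,0,0,1],[0,0,-0.088,0,0,0,1]],
])

```text
clock: 6.85
eef_pos: [637.4, -115.3, 246.6]
eef_rot: [3.141, 0.0, 1.406]
wrist_force: [-1.3, 0.7, 3.1]
finger_gap: 28.3
finger_force: 40.0
```

Emit:
servo_tool([
  [[0,0,-0.006,0,0,0,1],[0,0,-0.01,0,0,0,1],[0,0,-0.012,0,0,0,1],[0,0,-0.012,0,0,0,1],[0,0,-0.012,0,0,0,1]],
])

```text
clock: 7.35
eef_pos: [637.6, -115.4, 241.3]
eef_rot: [3.139, 0.0, 1.406]
wrist_force: [-2.2, -0.3, 10.9]
finger_gap: 28.4
finger_force: 40.0
```

```bash
python3 - <<'E'
from h import *
c0=load('scene');c=grab('scene')
print(manip.read_state()['wrist_force'])
# change near the bin
d=cv2.absdiff(c0['frame'],c['frame']).max(2)[150:215,330:380]; print('changed px',(d>40).sum())
E
```

```text
[-1.36332111  0.31820739 11.58236438]
changed px 478
```

The catch hit its stop and the image around the bin changed, so it has sprung. I withdraw the driver and return it to the block.

Emit:
servo_tool([
  [[0,0,0.04,0,0,0,1],[0,0,0.1,0,0,0,1],[0,0,0.17,0,0,0,1],[0,0,0.2,0,0,0,1],[0,0,0.2,0,0,0,1],[0,0,0.2,0,0,0,1]],
])

```text
clock: 8.0
eef_pos: [637.2, -115.2, 338.4]
eef_rot: [-3.14, -0.0, 1.406]
wrist_force: [0.3, 0.3, -1.4]
finger_gap: 28.3
finger_force: 40.0
```

Emit:
servo_tool([
  [[-0.01,0.1,0,0,0,0,1],[-0.02,0.2,0,0,0,0,1],[-0.03,0.3,0,0,0,0,1],[-0.04,0.4,0,0,0,0,1],[-0.05,0.5,0,0,0,0,1],[-0.056,0.6,0,0,0,0,1],[-0.057,0.67,0,0,0,0,1],[-0.057,0.695,0,0,0,0,1],[-0.057,0.695,0,0,0,0,1],[-0.057,0.695,0,0,0,0,1]],
])

```text
clock: 9.0
eef_pos: [608.9, 231.1, 339.0]
eef_rot: [-3.14, 0.001, 1.405]
wrist_force: [0.2, 0.3, 0.2]
finger_gap: 28.0
finger_force: 40.0
```

Emit:
servo_tool([
  [[0,0,0,0,0,0,1],[0,0,0,0,0,0,1]],
])

```text
clock: 9.2
eef_pos: [609.1, 230.8, 340.0]
eef_rot: [3.142, 0.0, 1.404]
wrist_force: [-0.1, -0.5, -0.3]
finger_gap: 28.4
finger_force: 40.0
```

```bash
python3 - <<'E'
from h import *
c=grab('scene'); k,d=K(c)
M=np.linalg.inv(np.array(c['cam_to_world']));e=manip.read_state()['eef_pos']
p=cv2.projectPoints(np.array([e,[608.5,235,112],e-[0,0,138]]),cv2.Rodrigues(M[:3,:3])[0],M[:3,3],k,d)[0][:,0];print(p.round(1).tolist(),e)
a=c['frame'][165:285,230:330]
b=c['frame'][115:235,290:390]
cv2.imwrite('pics/ret.png',cv2.resize(np.hstack([a,b]),None,fx=4,fy=4,interpolation=cv2.INTER_CUBIC)[:,:,::-1])
E
```

```text
[[273.3, 181.2], [278.0, 233.8], [276.6, 214.0]] [609.01313922 231.06933083 340.09250367]
```

View pics/ret.png

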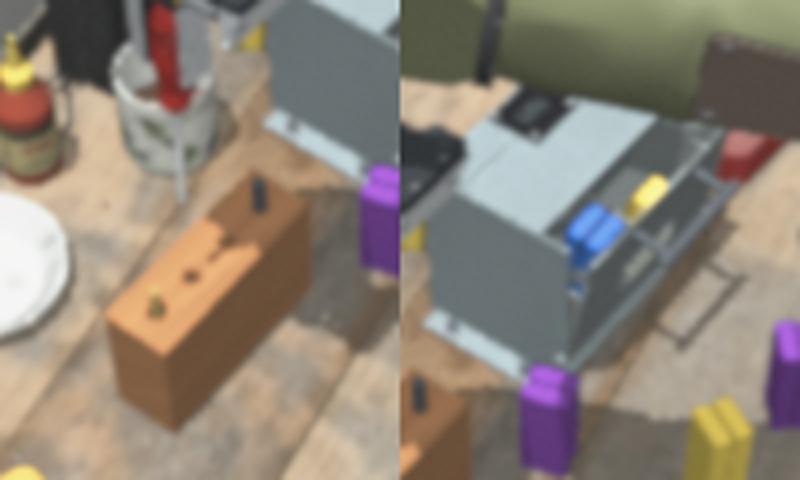

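The left panel shows the free hole at scene (277.8,234.3), predicted (278.0,233.8), and the driver tip at (275.5,213.7). The right panel shows the bin ajar and the bezel free. I lower the driver into the hole.

Emit:
servo_tool([
  [[-0.001,0.0035,0,0,0,0,1],[-0.001,0.0035,-0.08,0,0,0,1],[-0.001,0.0035,-0.15,0,0,0,1],[-0.001,0.0035,-0.17,0,0,0,1],[-0.001,0.0035,-0.185,0,0,0,1],[-0.001,0.0035,-0.2,0,0,0,1],[-0.001,0.0035,-0.2,0,0,0,1]],
])

```text
clock: 9.95
eef_pos: [608.4, 233.9, 240.3]
eef_rot: [3.141, -0.0, 1.406]
wrist_force: [-0.6, -0.0, -2.4]
finger_gap: 27.8
finger_force: 40.0
```

Emit:
servo_tool([
  [[0,-0.001,-0.04,0,0,0,1],[0,-0.001,-0.08,0,0,0,1],[0,-0.001,-0.12,0,0,0,1],[0,-0.001,-0.15,0,0,0,1],[0,-0.001,-0.17,0,0,0,1],[0,-0.001,-0.175,0,0,0,1],[0,-0.001,-0.175,0,0,0,1]],
])

```text
clock: 10.65
eef_pos: [608.5, 233.6, 152.9]
eef_rot: [3.141, -0.0, 1.406]
wrist_force: [-0.2, 0.2, -0.3]
finger_gap: 28.2
finger_force: 40.0
```

Emit:
servo_tool([
  [[0,0,-0.004,0,0,0,1],[0,0,-0.005,0,0,0,0.4],[0,0,-0.005,0,0,0,0.4],[0,0,-0.005,0,0,0,0.4],[0,0,-0.005,0,0,0,0.4],[0,0,0.1,0,0,0,0.4],[0,0,0.2,0,0,0,0.4],[-0.1,0,0.25,0,0,0,0.5],[-0.2,0,0.25,0,0,0,0.6],[-0.25,0,0.25,0,0,0,0.62]],
])

```text
clock: 11.65
eef_pos: [481.1, 233.5, 278.7]
eef_rot: [3.14, -0.001, 1.406]
wrist_force: [0.5, 0.4, 0.2]
finger_gap: 36.8
finger_force: 0.0
```

```bash
python3 - <<'E'
from h import *
from drv import hsvm
rx=np.array([.9866,-.1633]);ry=np.array([.1633,.9866]);C=np.array([596,-107.7])
s=manip.read_state();print(s['eef_pos'].round(1),s['finger_gap'],s['wrist_force'].round(1))
for n in('top','scene'):
    c=grab(n);P=cloud(c);H,S,V=hsvm(c)
    d=P[...,:2]-C; a=d@rx;b=d@ry;z=P[...,2]
    print(n,'cols/rows')
    m=(a>-150)&(a<-95)&(abs(b)<42)&(z>115)&(z<160)&(a<-105)
    q=np.nonzero(m); print(m.sum(), a[m].mean() if m.any() else 0, z[m].mean() if m.any() else 0)
    for nm,m in(('bar dark',(V<110)&(S<90)&(a>-150)&(a<-100)&(abs(b)<45)&(z>100)&(z<165)),('blue',(H>100)&(H<125)&(S>110)&(a>-120)&(a<0)&(z>90)&(b>0)),('red',((H<7)|(H>172))&(S>140)&(V>80)&(P[...,0]>560)&(P[...,0]<680)&(P[...,1]>150)&(P[...,1]<300)&(z>105))):
        if m.any(): v,u=np.nonzero(m);print(n,nm,m.sum(),'cab x',np.percentile(a[m],[10,50,90]).round(1),'y',np.percentile(b[m],[10,50,90]).round(1),'z',np.percentile(z[m],[10,50,90]).round(1))
E
```

```text
[481.1 233.5 278.7] 36.79990894113771 [0.5 0.4 0.2]
top cols/rows
111 -121.98251525364739 143.49244910550254
top bar dark 24 cab x [-127.3 -115.1 -101.6] y [-40.5  21.4  42.3] z [140.7 143.  148.7]
top blue 145 cab x [-69.  -55.  -43.5] y [31.2 47.3 62.9] z [129.3 134.1 138.9]
top red 61 cab x [-50.5 -43.1 -34.8] y [327.1 336.4 344.5] z [199.8 204.9 208.6]
scene cols/rows
58 -122.08552536130198 140.2882179798414
scene bar dark 20 cab x [-127.1 -125.8 -124.4] y [-18.9   1.4  36.8] z [134.4 139.8 141.1]
scene blue 57 cab x [-70.1 -62.1 -53.7] y [31.8 47.5 62.1] z [126.3 130.2 133.1]
scene red 166 cab x [-54.4 -48.9 -38.5] y [336.8 345.9 352.8] z [135.1 183.  202.6]
```

The driver is back in the block, with its top at about 204. The handle bar measures cab x about -123 and z about 137, which matches a tilt of 0.16.

Emit:
servo_tool([
  [[-0.02,-0.1,0,0,0,0,0.62],[-0.02,-0.2,0,0,0,0,0.62],[-0.02,-0.3,0,0,0,0,0.62],[-0.02,-0.4,0,0,0,0,0.62],[-0.02,-0.5,-0.05,0,0,0,0.62],[-0.02,-0.6,-0.1,0,0,0,0.62],[-0.02,-0.641,-0.15,0,0,0,0.62],[-0.02,-0.641,-0.158,0,0,0,0.62],[-0.02,-0.641,-0.158,0,0,0,0.62]],
])

```text
clock: 12.65
eef_pos: [473.3, -87.5, 198.0]
eef_rot: [-3.14, -0.0, 1.404]
wrist_force: [0.4, -0.5, 0.8]
finger_gap: 35.7
finger_force: 0.0
```

Emit:
servo_tool([
  [[0,0,0,0,0,0,0.62],[0,0,0,0,0,0,0.62]],
])

```text
clock: 12.85
eef_pos: [473.9, -86.3, 199.6]
eef_rot: [3.14, 0.0, 1.407]
wrist_force: [0.7, 0.5, 0.2]
finger_gap: 35.8
finger_force: 0.0
```

Emit:
servo_tool([
  [[-0.005,0,-0.04,0,0,0,0.62],[-0.005,0,-0.08,0,0,0,0.62],[-0.005,0,-0.1,0,0,0,0.62],[-0.005,0,-0.13,0,0,0,0.62],[-0.005,0,-0.155,0,0,0,0.62],[-0.005,0,-0.155,0,0,0,0.62]],
], newtons=6)

```text
clock: 13.45
eef_pos: [470.4, -86.6, 120.0]
eef_rot: [-3.14, -0.0, 1.407]
wrist_force: [0.7, 0.4, -0.2]
finger_gap: 35.8
finger_force: 0.0
```

Emit:
servo_tool([
  [[0,0,0,0,0,0,1],[0,0,0,0,0,0,1],[0,0,0,0,0,0,1],[0,0,0,0,0,0,1],[0,0,0,0,0,0,1],[0,0,0,0,0,0,1]],
])

```text
clock: 14.05
eef_pos: [470.9, -87.1, 121.2]
eef_rot: [3.141, 0.0, 1.406]
wrist_force: [2.4, -1.0, 1.2]
finger_gap: 10.7
finger_force: 6.0
```

Emit:
servo_tool([
  [[-0.014,0.002,-0.008,0,0,0,1],[-0.028,0.005,-0.018,0,0,0,1],[-0.039,0.007,-0.027,0,0,0,1],[-0.05,0.008,-0.036,0,0,0,1],[-0.061,0.01,-0.047,0,0,0,1],[-0.068,0.011,-0.055,0,0,0,1],[-0.068,0.011,-0.055,0,0,0,1]],
], newtons=12)

```text
clock: 14.75
eef_pos: [439.4, -82.0, 94.8]
eef_rot: [3.133, 0.0, 1.406]
wrist_force: [19.5, -2.4, 1.4]
finger_gap: 10.4
finger_force: 12.0
```

Emit:
servo_tool([
  [[0,0,0,0,0,0,1],[0,0,0,0,0,0,1],[0,0,0,0,0,0,1],[0.002,0,0,0,0,0,0.7],[0.001,0,0,0,0,0,0.7],[0,0,0,0,0,0,0.7],[0,0,0.06,0,0,0,0.7],[0,0,0.15,0,0,0,0.7],[-0.1,0.15,0.25,0,0,0,0.4],[-0.1,0.25,0.25,0,0,0,0.4]],
])

```text
clock: 15.75
eef_pos: [398.1, 1.1, 207.7]
eef_rot: [3.14, -0.0, 1.403]
wrist_force: [-0.1, 0.1, 0.4]
finger_gap: 41.0
finger_force: 0.0
```

Emit:
servo_tool([
  [[-0.05,0.1,0.1,0,0,0,0.4],[-0.05,0.2,0.1,0,0,0,0.4],[-0.05,0.3,0.1,0,0,0,0.4],[-0.05,0.3,0.1,0,0,0,0.4]],
])

```text
clock: 16.15
eef_pos: [373.0, 154.0, 256.5]
eef_rot: [3.141, -0.001, 1.409]
wrist_force: [0.6, -0.1, -0.5]
finger_gap: 56.3
finger_force: 0.0
```

```bash
python3 - <<'E'
from h import *
from drv import hsvm
rx=np.array([.9866,-.1633]);ry=np.array([.1633,.9866]);C=np.array([596,-107.7])
print(manip.read_state()['joints'].round(2))
for n in('top','scene'):
    c=grab(n);P=cloud(c);H,S,V=hsvm(c)
    d=P[...,:2]-C; a=d@rx;b=d@ry;z=P[...,2]
    for nm,m in(('bar dark',(V<110)&(S<90)&(a>-185)&(a<-130)&(abs(b)<48)&(z>60)&(z<165)),('blue',(H>100)&(H<125)&(S>110)&(a>-180)&(a<0)&(z>20)&(b>0)&(b<110))):
        m=m.astype(np.uint8)
        v,u=np.nonzero(m)
        if len(u):m=m>0;print(n,nm,m.sum(),'px',u.min(),u.max(),v.min(),v.max(),'cab x',np.percentile(a[m],[3,10,50,90,97]).round(1),'y',np.percentile(b[m],[3,10,50,90,97]).round(1),'z',np.percentile(z[m],[3,10,50,90,97]).round(1))
t=load('top')['frame'][150:250,315:435];s=load('scene')['frame'][120:220,300:420]
cv2.imwrite('pics/open.png',cv2.resize(np.vstack([t,s]),None,fx=3,fy=3,interpolation=cv2.INTER_CUBIC)[:,:,::-1])
E
```

```text
[ 0.3  -0.08  1.82  0.    1.4   0.46]
top bar dark 74 px 348 379 223 236 cab x [-164.9 -164.5 -161.6 -140.9 -139.1] y [-45.8 -43.2  -0.8  41.9  44.3] z [108.1 109.6 116.5 124.1 126.1]
top blue 307 px 344 358 193 217 cab x [-115.4 -110.8  -83.9  -48.7  -42.2] y [27.9 30.6 46.2 61.9 64.8] z [ 69.3  78.4 120.4 133.7 137.4]
scene bar dark 11 px 362 369 186 191 cab x [-163.7 -162.8 -151.4 -143.2 -141.4] y [36.4 36.5 40.8 45.3 45.7] z [107.1 109.3 111.7 115.6 116.3]
scene blue 58 px 334 348 177 189 cab x [-95.7 -93.8 -84.8 -58.3 -47.8] y [51.9 55.4 64.1 67.1 68.4] z [ 78.2  85.4  98.6 131.  133.3]
```

View pics/open.png

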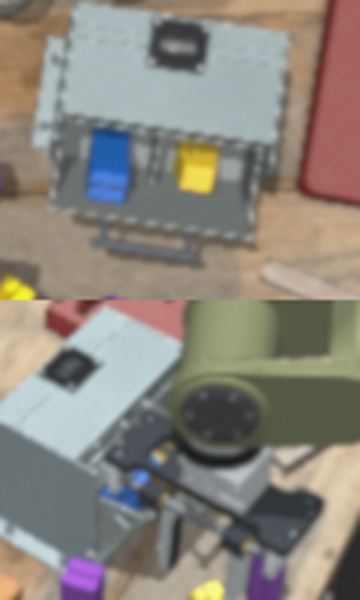

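The top panel shows the bin fully out. The blue case is at panel (108,165) in the left pocket and the yellow block at (198,165) in the right one. The arm hides part of the scene view. Next I fit the case's lean.

Emit:
servo_tool([
  [[-0.05,0.2,0.05,0,0,0,0.4],[-0.05,0.3,0.05,0,0,0.02,0.4],[-0.05,0.3,0.05,0,0,0.05,0.4]],
])

```text
clock: 16.55
eef_pos: [349.4, 297.1, 280.7]
eef_rot: [-3.141, 0.0, 1.564]
wrist_force: [1.0, -0.9, -0.7]
finger_gap: 56.4
finger_force: 0.0
```

```bash
python3 - <<'E'
from h import *
from drv import hsvm
rx=np.array([.9866,-.1633]);ry=np.array([.1633,.9866]);C=np.array([596,-107.7])
for n in('top','scene'):
    c=grab(n);P=cloud(c);H,S,V=hsvm(c)
    d=P[...,:2]-C; a=d@rx;b=d@ry;z=P[...,2]
    m=(H>100)&(H<125)&(S>110)&(a>-180)&(a<0)&(z>20)&(b>15)&(b<110)
    m=cv2.erode(m.astype(np.uint8),np.ones((3,3)))>0
    print(n,m.sum())
    v,u=np.nonzero(m)
    for r in np.unique(v): q=v==r;k=(r,u[q]);print(r,u[q].min(),u[q].max(),'x',np.median(a[k]).round(1),'y',b[k].min().round(1),b[k].max().round(1),'z',np.median(z[k]).round(1),'V',np.median(V[k]))
E
```

```text
top 223
194 348 351 x -43.8 y 47.8 57.3 z 72.3 V 124.0
195 347 355 x -46.7 y 35.2 60.3 z 78.5 V 134.0
196 347 356 x -50.3 y 31.8 60.4 z 81.1 V 156.0
197 347 353 x -54.9 y 41.4 60.2 z 87.9 V 167.0
198 347 353 x -58.2 y 41.6 59.5 z 92.7 V 168.0
199 347 353 x -61.9 y 41.2 59.6 z 97.5 V 169.0
200 346 356 x -65.2 y 31.2 62.5 z 103.8 V 169.0
201 346 356 x -69.0 y 32.0 62.3 z 109.3 V 170.0
202 346 356 x -72.3 y 31.6 62.3 z 112.9 V 170.0
203 346 356 x -75.6 y 31.1 61.8 z 115.0 V 171.0
204 346 356 x -79.3 y 31.5 61.7 z 120.8 V 171.0
205 346 356 x -82.6 y 31.4 61.7 z 127.5 V 172.0
206 346 356 x -86.4 y 31.6 61.3 z 131.9 V 177.0
207 346 356 x -89.6 y 31.1 61.2 z 134.9 V 195.0
208 345 356 x -92.7 y 30.7 63.4 z 133.8 V 207.5
209 345 356 x -95.5 y 30.3 63.1 z 133.6 V 214.0
210 345 356 x -98.5 y 30.2 62.4 z 131.7 V 209.0
211 345 356 x -101.6 y 29.7 61.6 z 132.0 V 196.5
212 345 355 x -103.6 y 31.9 61.5 z 125.9 V 187.0
213 345 355 x -107.0 y 31.5 60.9 z 126.3 V 201.0
214 346 355 x -109.8 y 30.7 57.7 z 125.1 V 211.5
215 347 355 x -112.0 y 29.7 53.8 z 119.5 V 211.0
216 353 354 x -114.1 y 32.6 35.5 z 120.6 V 197.0
scene 22
180 340 340 x -63.1 y 50.3 50.3 z 98.8 V 176.0
181 338 340 x -65.4 y 49.1 59.6 z 102.0 V 178.0
182 337 340 x -65.1 y 54.6 62.5 z 100.9 V 174.0
183 336 340 x -67.6 y 61.7 68.2 z 99.9 V 165.0
184 336 341 x -68.9 y 63.2 68.1 z 98.0 V 149.0
185 339 341 x -71.7 y 62.3 64.2 z 91.3 V 138.0
```

Both faces fit a lean of about 0.63 rad. The case's top centre is at cab (-104, 46, z 122), and its top edge touches the front wall as expected. The grasp TCP works out at world (525,-49,88), tilted 0.63.

Emit:
servo_tool([
  [[0.02,-0.07,0,0,0,0.045,0.42],[0.05,-0.14,0,0,0,0.09,0.42],[0.07,-0.21,0,0,0,0.135,0.42],[0.1,-0.28,0,0,0,0.18,0.42],[0.12,-0.35,0,0,0,0.225,0.42],[0.15,-0.42,-0.03,0,0,0.27,0.42],[0.17,-0.49,-0.06,0,0,0.315,0.42],[0.2,-0.56,-0.09,0,0,0.36,0.42],[0.22,-0.63,-0.12,0,0,0.405,0.42],[0.224,-0.671,-0.16,0,0,0.45,0.42]],
])

```text
clock: 17.65
eef_pos: [461.4, -42.5, 199.8]
eef_rot: [-3.141, -0.0, 2.955]
wrist_force: [0.7, 0.7, -0.5]
finger_gap: 54.5
finger_force: 0.0
```

Emit:
servo_tool([
  [[0,0,0,-0.0065,-0.04,0,0.42],[0,0,0,-0.013,-0.08,0,0.42],[0,0,0,-0.02,-0.12,0,0.42],[0,0,0,-0.0265,-0.16,0,0.42],[0,0,0,-0.0327,-0.198,0,0.42],[0,0,0,-0.0327,-0.198,0,0.42],[0,0,0,-0.0327,-0.198,0,0.42]],
])

```text
clock: 18.35
eef_pos: [461.2, -39.7, 200.7]
eef_rot: [3.123, 0.628, 2.945]
wrist_force: [0.7, -0.3, -0.1]
finger_gap: 54.4
finger_force: 0.0
```

```bash
python3 - <<'E'
from h import *
from scipy.spatial.transform import Rotation as R
s=manip.read_state();r=R.from_euler('xyz',s['eef_rot']).as_matrix()
print(s['eef_pos'].round(1),s['joints'].round(2),'\n',r.round(3))
z=np.array([.589*.9866,-.589*.1633,-.808]);y=-np.array([.1633,.9866,0]) 
if y@r[:,1]<0:y=-y
T=np.c_[np.cross(y,z),y,z]; print('turn/pi',(R.from_matrix(T@r.T).as_rotvec()/np.pi).round(4))
E
```

```text
[461.2 -39.7 200.7] [-0.16 -0.22  2.2  -0.    0.53 -1.54] 
 [[-0.794  0.185  0.579]
 [ 0.158  0.983 -0.097]
 [-0.587  0.015 -0.809]]
turn/pi [-0.0048  0.0001  0.0071]
```

Emit:
servo_tool([
  [[0,0.002,-0.047,-0.005,0,0.007,0.42],[0,0.002,-0.047,-0.005,0,0.007,0.42],[0.032,-0.003,-0.092,-0.005,0,0.007,0.42],[0.064,-0.008,-0.136,-0.005,0,0.007,0.42],[0.09,-0.012,-0.172,-0.005,0,0.007,0.42],[0.09,-0.012,-0.172,-0.005,0,0.007,0.42]],
], newtons=20)

```text
clock: 18.95
eef_pos: [507.1, -45.3, 112.9]
eef_rot: [3.142, 0.628, 2.978]
wrist_force: [0.1, -0.2, -0.3]
finger_gap: 54.6
finger_force: 0.0
```

Emit:
servo_tool([
  [[0.018,-0.003,-0.025,0,0,0,0.42],[0.036,-0.007,-0.05,0,0,0,0.42],[0.036,-0.007,-0.05,0,0,0,0.42]],
])

```text
clock: 19.25
eef_pos: [524.9, -48.7, 89.6]
eef_rot: [3.142, 0.631, 2.978]
wrist_force: [-0.6, -0.0, 0.5]
finger_gap: 54.1
finger_force: 0.0
```

Emit:
servo_tool([
  [[0,0,0,0,0,0,1],[0,0,0,0,0,0,1],[0,0,0,0,0,0,1],[0,0,0,0,0,0,1],[0,0,0,0,0,0,1]],
])

```text
clock: 19.75
eef_pos: [524.8, -48.4, 90.6]
eef_rot: [-3.141, 0.634, 2.979]
wrist_force: [-7.3, -0.1, 9.1]
finger_gap: 39.8
finger_force: 20.0
```

Emit:
servo_tool([
  [[-0.023,0.004,0.032,0,0,0,1],[-0.07,0.0115,0.097,0,0,0,1],[-0.116,0.019,0.162,0,0,0,1],[-0.14,0.023,0.194,0,0,0,1],[-0.14,0.023,0.234,0,0,0,1],[-0.14,0.023,0.284,0,0,0,1],[-0.14,0.023,0.284,0,0,0,1]],
], newtons=30)

```text
clock: 20.45
eef_pos: [455.4, -36.9, 235.0]
eef_rot: [-3.141, 0.638, 2.979]
wrist_force: [-0.6, 0.2, -1.1]
finger_gap: 39.9
finger_force: 30.0
```

Emit:
servo_tool([
  [[-0.01,0.05,0.02,0.0066,0.04,0,1],[-0.02,0.13,0.02,0.013,0.08,0,1],[-0.03,0.22,0.02,0.02,0.12,0,1],[-0.04,0.31,0.02,0.0265,0.16,0,1],[-0.05,0.39,0,0.0329,0.2,0,1],[-0.05,0.414,0,0.0329,0.2,0,1],[-0.05,0.414,0,0.0329,0.2,0,1],[-0.05,0.414,-0.08,0.0329,0.2,0,1],[-0.05,0.414,-0.08,0.0329,0.2,0,1]],
])

```text
clock: 21.35
eef_pos: [427.7, 168.5, 188.3]
eef_rot: [-3.139, -0.008, 2.978]
wrist_force: [-0.4, -0.7, -0.4]
finger_gap: 39.9
finger_force: 30.0
```

```bash
python3 - <<'E'
from h import *
from drv import hsvm
print(manip.read_state()['eef_rot'].round(3))
for n in('top','scene'):
    c=grab(n);P=cloud(c);H,S,V=hsvm(c);x,y,z=np.moveaxis(P,-1,0)
    m=(H>100)&(H<125)&(S>110)&(x>350)&(x<520)&(y>100)&(y<240)
    print(n,m.sum(),np.percentile(P[m],[5,50,95],axis=0).round(0).tolist() if m.any() else '')
    f=(x>370)&(x<490)&(y>100)&(y<240)&(z>8)&(z<95)&~m
    print('obstacles px',f.sum())
t=load('top')['frame'][130:280,225:425];s=load('scene')['frame'][140:290,220:420]
cv2.imwrite('pics/place.png',cv2.resize(np.hstack([t,s]),None,fx=2,fy=2,interpolation=cv2.INTER_CUBIC)[:,:,::-1])
E
```

```text
[-3.139 -0.008  2.978]
top 0 
obstacles px 8
scene 217 [[412.0, 165.0, 152.0], [417.0, 186.0, 190.0], [440.0, 193.0, 233.0]]
obstacles px 2
```

View pics/place.png

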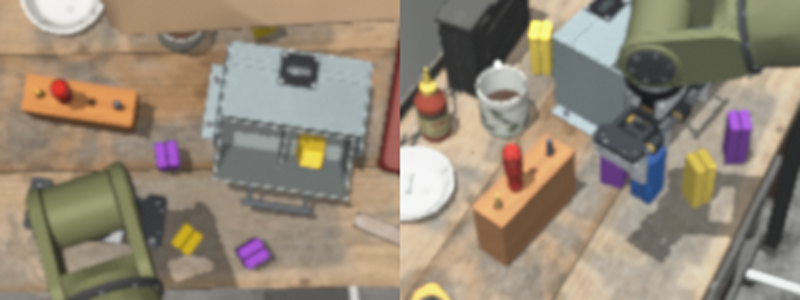

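The left panel shows the bin out with the yellow block in it and the driver in the tool block. In the right panel the blue case hangs at about (648,175), and the bench below it is clear. I lower it.

Emit:
servo_tool([
  [[0,0,-0.08,0,0,0,1],[0,0,-0.16,0,0,0,1],[0,0,-0.22,0,0,0,1],[0,0,-0.245,0,0,0,1],[0,0,-0.25,0,0,0,1],[0,0,-0.25,0,0,0,1]],
])

```text
clock: 22.05
eef_pos: [430.6, 170.2, 68.1]
eef_rot: [3.141, -0.002, 2.979]
wrist_force: [0.0, 0.5, -1.2]
finger_gap: 40.2
finger_force: 30.0
```

Emit:
servo_tool([
  [[0,0,-0.006,0,0,0,1],[0,0,-0.012,0,0,0,1],[0,0,-0.018,0,0,0,1],[0,0,-0.018,0,0,0,1]],
])

```text
clock: 22.45
eef_pos: [429.5, 170.1, 57.4]
eef_rot: [-3.142, -0.004, 2.979]
wrist_force: [0.1, -0.3, -1.5]
finger_gap: 39.5
finger_force: 30.0
```

Emit:
servo_tool([
  [[0,0,-0.003,0,0,0,1],[0,0,-0.006,0,0,0,1],[0,0,-0.008,0,0,0,1],[0,0,-0.008,0,0,0,1]],
])

```text
clock: 22.85
eef_pos: [430.7, 170.1, 56.0]
eef_rot: [3.141, -0.001, 2.979]
wrist_force: [-8.2, -5.4, 32.6]
finger_gap: 39.5
finger_force: 30.0
```

Emit:
servo_tool([
  [[0,0,0.003,0,0,0,1],[0,0,0.005,0,0,0,1],[0,0,0.005,0,0,0,1]],
], newtons=10)

```text
clock: 23.15
eef_pos: [429.6, 170.1, 56.0]
eef_rot: [3.142, -0.004, 2.979]
wrist_force: [-0.3, 0.3, -1.0]
finger_gap: 40.1
finger_force: 10.0
```

Emit:
servo_tool([
  [[0,0,-0.0005,0,0,0,0.53],[0,0,-0.0005,0,0,0,0.4],[0,0,-0.0005,0,0,0,0.3],[0,0,-0.0005,0,0,0,0.3],[0,0,-0.0005,0,0,0,0.3]],
])

```text
clock: 23.65
eef_pos: [429.6, 170.1, 55.8]
eef_rot: [3.141, -0.004, 2.979]
wrist_force: [0.7, 0.4, -1.5]
finger_gap: 65.7
finger_force: 0.0
```

Emit:
servo_tool([
  [[0,0,0.03,0,0,0,0.3],[0,0,0.1,0,0,0,0.3],[0,0,0.2,0,0,0,0.3],[0,0,0.3,0,0,0,0.3],[-0.1,0.1,0.4,0,0,0,0.3],[-0.1,0.2,0.4,0,0,0,0.3],[-0.1,0.3,0.4,0,0,0,0.3],[-0.1,0.4,0.4,0,0,0,0.3],[-0.1,0.4,0.4,0,0,0,0.3],[-0.1,0.4,0.4,0,0,0,0.3]],
])

```text
clock: 24.65
eef_pos: [378.9, 372.6, 255.2]
eef_rot: [-3.141, -0.004, 2.982]
wrist_force: [-0.3, -1.1, 0.6]
finger_gap: 65.6
finger_force: 0.0
```

```bash
python3 - <<'E'
from h import *
from drv import hsvm
rx=np.array([.9866,-.1633]);ry=np.array([.1633,.9866]);C=np.array([596,-107.7])
for n in('top','scene'):
    c=grab(n);P=cloud(c);H,S,V=hsvm(c);x,y,z=np.moveaxis(P,-1,0);a=(P[...,:2]-C)@rx;b=(P[...,:2]-C)@ry
    E=lambda m:cv2.erode(m.astype(np.uint8),np.ones((2,2)))>0
    for nm,m in(('blue',(H>100)&(H<125)&(S>110)&(x>350)&(x<520)&(y>100)&(y<240)),('bar',(V<110)&(S<90)&(a>-185)&(a<-150)&(abs(b)<48)&(z>60)&(z<165)),('yel',(H>22)&(H<33)&(S>130)&(V>110)&(a>-130)&(a<-20)&(b<0)&(b>-100)),('red',((H<7)|(H>172))&(S>140)&(V>80)&(x>560)&(x<680)&(y>150)&(y<300)&(z>105))):
        if nm!='bar': m=E(m)
        print(n,nm,m.sum(),np.percentile(P[m],[5,50,95],axis=0).round(0).tolist() if m.any() else '')
t=load('top')['frame'][130:280,225:425];s=load('scene')['frame'][140:290,220:420]
cv2.imwrite('pics/end.png',cv2.resize(np.hstack([t,s]),None,fx=2,fy=2,interpolation=cv2.INTER_CUBIC)[:,:,::-1])
E
```

```text
top blue 118 [[414.0, 153.0, 63.0], [427.0, 168.0, 99.0], [439.0, 184.0, 105.0]]
top bar 49 [[428.0, -125.0, 109.0], [435.0, -80.0, 114.0], [450.0, -42.0, 119.0]]
top yel 161 [[502.0, -160.0, 66.0], [520.0, -144.0, 87.0], [544.0, -127.0, 97.0]]
top red 58 [[597.0, 222.0, 166.0], [605.0, 228.0, 204.0], [614.0, 238.0, 210.0]]
scene blue 43 [[411.0, 166.0, 17.0], [413.0, 178.0, 42.0], [415.0, 187.0, 73.0]]
scene bar 0 
scene yel 0 
scene red 128 [[598.0, 232.0, 129.0], [604.0, 242.0, 181.0], [613.0, 248.0, 204.0]]
```

View pics/end.png

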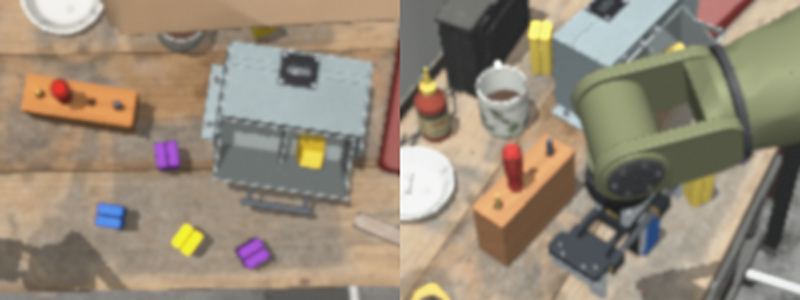

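The case stands upright (top at about 98 mm) at panel (110,216). The bin is out with the yellow block at (311,151), the driver is in the block at (60,90), and nothing else has moved. I hand the job in.

```bash
python3 -c "
from cell import manip
print(manip.sign_off())"
```

```text
the job is handed in; nothing more can be done
None
```

I pressed the catch with the screwdriver, swung the bin fully out, stood the blue case upright on the bench and returned the screwdriver to its hole; the yellow block is still in the bin, and I handed the job in at about 25 s (no verdict came back).

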